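Refit the feed roller of the label printer

ROBOT

A 6-joint arm with a two-finger parallel gripper is mounted at the origin on the work surface. World frame = base frame: x ahead of the robot, y to its left, z up, the work surface at z = 0. Lengths are in m, angles in rad, forces in N, time in s.
With the tool pointing down it reaches from about 0.275 to 0.825 m from the base axis. Payload 4.9 kg.
Tool frame: the origin (TCP) lies midway between the tips of the shut fingers; the grasp point (between the pads) lies 19 mm behind it; z points along the fingers, y is the line along which they close (so a half turn about z gives the same grasp; the last joint's range is limited). The gripper opens to 85 mm and grips with 20 to 120 N. Pads are 22 mm wide; open, the fingers measure 114 mm over their backs; the gripper's body (76 mm by 85 mm) begins 54 mm behind the grasp point. The pads swing forward as they close: fully open they stand 13 mm farther back than shut.
Start: joints at [1.08, 0.326, -0.193, 1.052, 0, 1.437], TCP at [0.192, 0.515, 0.231] pointing down, gripper open.
Joint ranges: [-2.65, 2.65], [-0.97, 1.79], [-1.3, 1.35], [-1.93, 2.1], [-1.47, 1.37], [-3.14, 3.14]. Speed limits (rad/s): [2.57, 2.57, 3.14, 3.14, 3.14, 3.14].

INTERFACE

Orientations are given as [roll, pitch, yaw] about the fixed x, y, z axes, in that order (R = Rz(yaw) Ry(pitch) Rx(roll)).
In Python, from workcell import env gives the robot as it stands. The module is installed in compiled form; this text tells all that it offers.
- The arm moves only by the tool drive_tool, never from a script. Its argument "commands" is text: rows parted by semicolons, each of 7 numbers parted by spaces: the opening, from 0 (shut) to 1 (fully open), then the shift along the tool's x, y, z in fractions of the full range, 1 being 800 mm, then the turn, a rotation vector about the tool's x, y, z in normalised numbers (1 is pi/2 rad). A call has 1 to 20 rows; each row is the pose to reach, as a shift and turn from the pose commanded when the call began, along the tool's axes at that moment; what a row does not reach only later rows make up. A row lasts 1/10 s, in which the tool goes at most 50 mm and 8.59 degrees, less where a joint would pass 70% of its speed; a pose out of reach is approached as far as the arm can. Shift and turn numbers lie between -1 and 1, and a call with a number outside is refused. A call with a gripper value outside its range is refused whole. The fingers move at their own pace and stop on an object; "grip_force" is the grip in N (left out, the last holds). Time passes only in rows, so rows that repeat a pose let the fingers close. It gives the time, the measured TCP pose, the force, the opening and the grip force at its end, in the units of the state.
- env.get_state(): the state, without advancing time (a new reading comes with each control period).
- env.camera(name): name is "side" or "top"; returns a dict with "color" (420x560x3 uint8, red, green, blue), "camera_matrix" (3x3 intrinsics, pixels), "R" (3x3) and "t" (3): a world point X has camera coordinates R X + t. Camera axes: x right, y down, z forward; pixel columns grow to the right and rows downward; lengths in m; the calibration is good to about 2 mm. A picture is of the moment at which its call begins. There is no depth.
- env.job_done(): hands the job in; it is judged then, once.
The state is a dict: "clock": time; "qpos": joint angles; "dq": joint speeds; "joint_efforts": joint torques, N m; "tool_pos": TCP position; "orientation": TCP orientation; "ft_force": force on the tool from outside, world axes, zero at the start; "ft_torque": the same for the moment, N m; "gripper_width": opening from 0.0 (shut) to 1.0 (fully open); "gripper_force": force on a finger pad.
Only numpy, scipy, OpenCV 4.12 (cv2) and the standard library are available. Lean on these libraries where they do the work, as an engineer would, in place of code of your own. Each camera call takes 0.05 s, during which the arm holds its last target. There are 200 camera calls.

TASK

Fit the new feed roller into the open label printer: lay it across its two fork clips with the orange gear on the drive-gear side, then press it down past the sprung green jaws until both ends are fully home and both jaws have snapped back over it. Lay it in rather than letting it drop. Then close the printer's cover completely, and leave the mug, label roll and stapler where they are.

Things in the scene. Friction and masses are not known exactly. Their poses are not given: they have to be found in the camera images.
- printer: Desktop label printer, fixed: dark grey base 230 mm deep, 216 mm wide, side walls 94 mm high, white cover hinged at the rear. Origin: centre of the underside; local -x is its front (label exit), +x its rear, z up. A part-used white label roll (100 mm wide, 64 mm diameter, top 110 mm up) stays in the bay, 45 mm behind the origin. The feed roller lies across the front, along local y.
- tear_bar (a point): Middle of the top of the tear bar in front of the roller's place (printer local x -90 mm, 87 mm high). It and the label guide behind the roller (local x -60, also 87 mm high) run between the forks (local y within 52 mm) and leave 4 mm each side of the rubber: no room for fingers beside a seated roller, but its top then stands 9 mm above them and can be pressed from above.
- fork_drive (a point): Where roller_gear must end up: home place in the steel fork clip on the drive side (white drive gear), printer local x -75, y -61, height 85 mm. Axes as the printer's. The fork is an upright U, 6 mm thick along y, slot 16 mm wide along x with straight sides to 22 mm above this point, then flared to a 28 mm mouth, top 32 mm above. Its jaw stands 5 to 11 mm outboard of this point.
- fork_plain (a point): Where roller_plain must end up: home place in the other fork clip, printer local x -75, y +61, height 85 mm. Same fork and jaw as on the drive side.
- jaw_drive (a joint): Angle of the green sprung jaw beside the drive-side fork: 0 = closed, its round nose over the slot, from the rear; a bushing forces it back (0.12) and it returns to 0 once past. A bushing laid in the fork rests on the nose with its axis about 18 mm above home; about 9 to 13 N straight down on that end of the rubber (15 to 19 N in the middle for both) pushes it past.
- jaw_plain (a joint): Angle of the other green jaw, beside the plain-side fork; the same in every way.
- cover (a joint): Angle of the white cover on its rear hinge: 0 = closed; starts open, 1.7 to 1.9 rad, leaning back. Stiff friction hinge: stays where it is left, needs 1 to 3 N at the front edge. Shell 220 mm from hinge to front edge, 216 mm wide, flat outer face 55 mm from the hinge plane. The print head inside closes to 2 mm above a seated roller and cannot close on one that is not home.
- cover_hinge (a point): Point on the cover's hinge axis, mid-width: 105 mm behind the printer's origin, 95 mm above the desk. The axis is parallel to the printer's y.
- cover_edge (a point): Middle of the cover's front top edge, on its outer face; moves with the cover. At cover angle a it lies 220 cos a - 55 sin a in front of the hinge axis and 220 sin a + 55 cos a above it (mm); closed, it is 150 mm above the desk.
- roller: New feed roller, 169 mm long, 0.13 kg. Origin on its axis, mid-rubber; local y along it. Black rubber 22 mm diameter, y -55 to 55; cream bushings 14 mm diameter, |y| 55 to 76; orange gear 28 mm diameter, y -76 to -88; steel end disc 18 mm, y 76 to 81. Starts level in the tray, axis 45 mm up. Home, its y points along the printer's y, with 3 mm end play. Local x, z turn as it rolls.
- roller_gear (a point): Point on the roller's axis in the gear-end bushing, where it goes into the fork: roller local y -61 mm.
- roller_plain (a point): Point on the roller's axis in the plain-end bushing, where it goes into the fork: roller local y +61 mm.
- roller_tray: Brown moulded-pulp tray 75 x 205 mm, fixed, rim 16 mm high. Two V rests, 20 mm wide, hold the rubber 44 mm either side of its middle and reach 47 mm up; between and outside them the roller is free. Origin: centre of the underside; long side along local y.
- mug: Blue ceramic mug 82 mm diameter, 95 mm high, standing on the desk; leave it alone. Origin: centre of its underside.
- label_roll: Spare roll of white labels, 88 mm diameter, 102 mm high, standing on end; leave it alone. Origin: centre of its underside.
- stapler: Red and dark grey stapler, 150 x 36 x 53 mm, lying on the desk; leave it alone. Origin: centre of its underside.
There are look-alikes about, which are no part of the job. What is meant by the roller is not purple or yellow, and is the smaller of those in its own colour.

How it is judged:
By the outcome, as a careful person would: the job done as asked, in the order asked, and still so for the second after the job is handed in, with the robot touching nothing.
It also fails if it takes over 67 s, if anything falls off the work surface, if the arm or the gripper's body presses on something with over 40 N, if the wrist force passes 120 N, or if a joint passes its speed limit or range.

## Working session

There is one attempt and no reset: what is moved stays moved. The work goes in short steps, Python scripts to look and compute and a tool call to move; the robot and the scene stay as the last step left them, time stands still between calls to the robot, and variables do not carry over. Pictures are saved under pics/ and viewed, at most 10 in all, crops included, and the job is handed in when it is done.

Besides the shell and the picture viewer there is one more tool, called after "Emit:" as name(argument=value, ...) on one line, values as JSON. drive_tool: Moves the arm, as the interface text tells. Its arguments: {"type":"object","properties":{"commands":{"type":"string"},"grip_force":{"type":"number"}},"required":["commands"]}

```bash
mkdir -p pics; cat > h.py <<'E'
import numpy as np, cv2
from workcell import env
def cam(n):
    c=env.camera(n); return c
def save(c,f): cv2.imwrite('pics/'+f,cv2.cvtColor(c["color"],cv2.COLOR_RGB2BGR))
def ray(c,u,v):
    R,t=np.array(c["R"]),np.array(c["t"]); d=R.T@np.linalg.solve(np.array(c["camera_matrix"]),[u,v,1.]); return -R.T@t,d
def onz(c,u,v,z):
    o,d=ray(c,u,v); return o+d*(z-o[2])/d[2]
def proj(c,X):
    p=np.array(c["camera_matrix"])@(np.array(c["R"])@np.array(X)+np.array(c["t"])); return p[:2]/p[2]
E
python3 - <<'E'
from h import *
for n in("top","side"):
    c=cam(n); save(c,n+'0.png'); print(n,ray(c,280,210),c["camera_matrix"])
    np.save(n+'0.npy',c,allow_pickle=True)
print(env.get_state())
E
```

```text
top (array([ 0.43302315, -0.07232657,  1.06867477]), array([ 0.06452891, -0.02529738, -0.99766995])) [[427.12805177   0.         282.777551  ]
 [  0.         427.12805177 205.58224782]
 [  0.           0.           1.        ]]
side (array([ 0.27230747, -0.90817662,  0.84360846]), array([ 0.22030397,  0.72962667, -0.647388  ])) [[415.29516314   0.         280.14941708]
 [  0.         415.29516314 210.0422563 ]
 [  0.           0.           1.        ]]
{'clock': 0.1, 'qpos': array([ 1.07978163e+00,  3.26885490e-01, -1.93437272e-01,  1.05198682e+00,
        1.69129649e-06,  1.43659210e+00]), 'dq': array([ 8.54629876e-05, -2.11900808e-03,  1.07509814e-03, -1.75564428e-03,
        6.36478485e-04,  2.31588528e-04]), 'joint_efforts': array([ 7.28765062e-04, -4.44241047e+01,  2.63038105e+01,  7.94249936e-03,
       -8.95042785e-05,  1.26262627e-06]), 'tool_pos': array([0.19186562, 0.51492546, 0.23058925]), 'orientation': array([-3.14009323e+00, -2.04151800e-04,  2.78478203e+00]), 'ft_force': array([ 0.12771106, -0.61809356, -0.51812749]), 'ft_torque': array([-0.05536036,  0.01182716,  0.01039691]), 'gripper_force': 0.0, 'gripper_width': 0.9979190651995629}
```

View pics/top0.png

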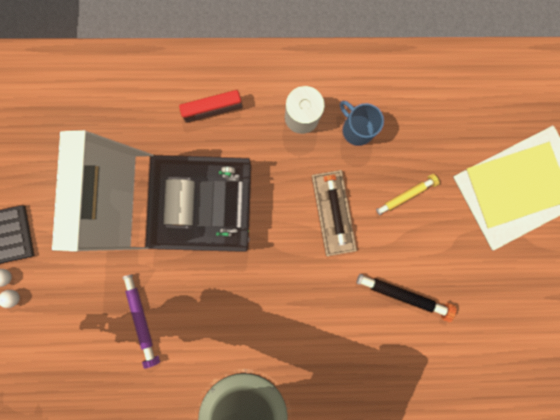

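View pics/side0.png

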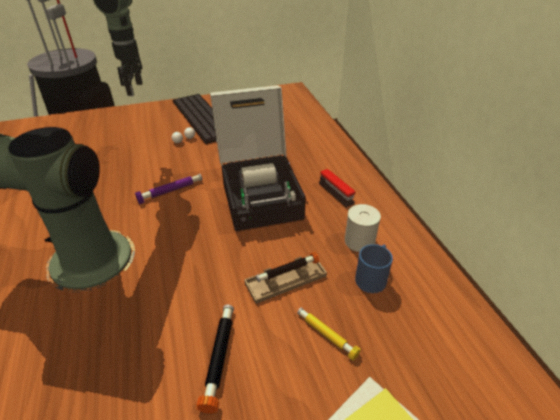

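Top view: the possible rollers are black with orange gear in the tray (335,212), a larger black one with orange gear (405,297), purple (140,320) and yellow (408,195). By the description (smaller of the blacks, in the tray) it's (335,212). The printer is at (200,203) with its front to the image right, and the cover is open to the left. The next crop checks the roller and the drive gear's side.

```bash
python3 - <<'E'
from h import *
c=np.load('top0.npy',allow_pickle=True).item(); im=cv2.cvtColor(c["color"],cv2.COLOR_RGB2BGR)
a=cv2.resize(im[160:260,300:370],None,fx=5,fy=5,interpolation=2)
b=cv2.resize(im[150:255,190:260],(350,525),interpolation=2)[:500]
cv2.imwrite('pics/crop.png',np.hstack([a,b]))
for u,v,z in[(243,410,0),(335,212,.045),(200,203,.094),(228,173,.1),(228,233,.1),(327,178,.045),(343,240,.045)]: print(u,v,onz(c,u,v,z).round(3))
hsv=cv2.cvtColor(im,cv2.COLOR_BGR2HSV)
s=np.load('side0.npy',allow_pickle=True).item(); ims=cv2.cvtColor(s["color"],cv2.COLOR_RGB2BGR)
hs=cv2.cvtColor(ims,cv2.COLOR_BGR2HSV)
for name,cc,h,i in(("top",c,hsv,im),("side",s,hs,ims)):
    m=cv2.inRange(h,(45,60,40),(85,255,255))
    n,l,st,ce=cv2.connectedComponentsWithStats(m)
    print(name,[(tuple(ce[k].round(1)),st[k][4]) for k in range(1,n) if st[k][4]>3])
E
```

```text
243 410 [ 0.019 -0.002  0.   ]
335 212 [ 0.492 -0.231  0.045]
200 203 [0.515 0.085 0.094]
228 173 [0.582 0.02  0.1  ]
228 233 [0.446 0.021 0.1  ]
327 178 [ 0.575 -0.214  0.045]
343 240 [ 0.425 -0.248  0.045]
top [((np.float64(224.7), np.float64(172.9)), np.int32(38)), ((np.float64(222.1), np.float64(233.7)), np.int32(43))]
side [((np.float64(288.3), np.float64(185.2)), np.int32(26)), ((np.float64(242.1), np.float64(196.0)), np.int32(62))]
```

View pics/crop.png

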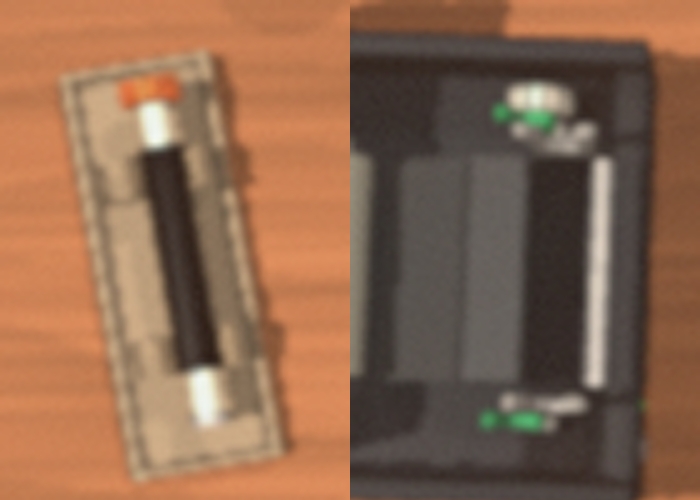

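The crop shows the roller's orange gear at (330,179), rubber from (333,190) to (339,234), and plain end at (341,244). The white drive gear is at the top side (229,170), the same side as the roller's gear. So only a turn of about 10° is needed.

```bash
cat > m.py <<'E'
from h import *
def pca(m,off):
    v,u=np.nonzero(m); P=np.c_[u+off[0],v+off[1]].astype(float); return P
c=np.load('top0.npy',allow_pickle=True).item(); im=c["color"].astype(int)
def W(P,z): return np.array([onz(c,a,b,z)[:2] for a,b in P])
def line(P,z,name):
    w=W(P,z); m=w.mean(0); U,S,V=np.linalg.svd(w-m); d=V[0]; d=d*np.sign(-d[0]); t=(w-m)@d; n=(w-m)@[-d[1],d[0]]
    ctr=m+d*(t.max()+t.min())/2
    print(name,len(P),'mean',m.round(4),'ctr',ctr.round(4),'yaw',np.arctan2(d[1],d[0]).round(4),'len',np.ptp(t).round(4),'wid',np.ptp(n).round(4))
reg=im[185:240,325:348]; line(pca(reg.max(2)<75,(325,185)),.048,'rubber')
reg=im[165:255,315:355]; line(pca((reg[...,0]>180)&(reg[...,2]<110)&(reg[...,1]<130)&(np.arange(165,255)[:,None]<190)&(reg[...,2]<60+0*reg[...,2]),(315,165)),.05,'orange')
w=(reg.min(2)>165); line(pca(w,(315,165)),.05,'cream')
reg=im[178:232,234:248]; line(pca(reg.min(2)>110,(234,178)),.087,'tear')
reg=im[150:180,215:245]; line(pca(reg.min(2)>150,(215,150)),.1,'gear')
# base outline
g=c["color"].max(2)<95; g=g.astype(np.uint8); n,l,st,ce=cv2.connectedComponentsWithStats(g); k=l[245,200]; print(st[k],ce[k])
reg=im[200,238:262].max(1);print(reg)
for v in (170,190,220,240): 
    r=im[v,240:262,0]; print(v,r)
for u in(170,200,230):
    print(u,im[148:165,u,0],im[236:256,u,0])
E
python3 m.py
```

```text
rubber 300 mean [ 0.4957 -0.2322] ctr [ 0.494  -0.2325] yaw -2.9759 len 0.1041 wid 0.019
orange 8 mean [ 0.5761 -0.2259] ctr [ 0.5747 -0.2204] yaw 1.8296 len 0.0207 wid 0.0053
cream 95 mean [ 0.4824 -0.2327] ctr [ 0.4912 -0.2313] yaw -2.9853 len 0.1551 wid 0.0123
tear 197 mean [ 0.5095 -0.003 ] ctr [ 0.5106 -0.003 ] yaw 3.0974 len 0.1222 wid 0.019
gear 36 mean [0.5905 0.0227] ctr [0.5886 0.0163] yaw -1.8639 len 0.0351 wid 0.0148
[ 146  156  106   95 7101] [198.27629911 203.51415294]
[171 214 211 164 103  76  78  78  76  66  55  77 117 136 140 139 139 139
 138 139 140 140 139 139]
170 [ 58  60  64  73  81  80  85  78  76  68  71 100 120 129 128 133 129 133
 132 131 132 133]
190 [209 170 112  82  78  81  77  72  63  63  88 115 127 129 129 130 129 131
 130 130 131 132]
220 [171 114  83  79  80  79  68  61  65  93 119 131 131 131 130 131 130 132
 131 131 131 130]
240 [ 73  82  88  85  86  81  71  75  94 113 126 132 129 131 130 132 132 133
 128 132 131 131]
170 [199 200 198 190 189 194 180 130  77  62  64  62  55  53  51  55  59] [ 57  62  60  62  64  62  63  61  63  76  83  87  92 127 172 188 187 190
 192 194]
200 [198 162 139 132 126 127 131 122  99  84  84  85  77  60  55  53  54] [ 68  78  85  87  88  82  68  62  58  62  73  81  82  87 117 157 173 178
 178 185]
230 [213 210 207 196 192 195 199 207 194 141  93  80  82  75  62  57  53] [ 85  68  63  67  66  68  68  64  59  58  64  75  79  79  88 124 165 180
 184 186]
```

```bash
cat > m2.py <<'E'
from h import *
c=np.load('top0.npy',allow_pickle=True).item(); s=np.load('side0.npy',allow_pickle=True).item()
G=c["color"].astype(np.float32)
from scipy.ndimage import map_coordinates as mc
def samp(P,ch): P=np.array(P); return mc(G[...,ch],[P[:,1],P[:,0]],order=1)
# tear bar weighted centroid per row
L=[]
for v in range(184,225):
    r=np.clip(G[v,235:246].min(1)-90,0,None); L.append([(r*np.arange(235,246)).sum()/r.sum(),v])
L=np.array(L); p=np.polyfit(L[:,1],L[:,0],1); print('tear line',p,(L[:,0]-np.polyval(p,L[:,1])).std())
prof=np.array([G[v,int(round(np.polyval(p,v)))].min() for v in range(174,236)]);print('tear prof',prof.round().astype(int))
a,b=[onz(c,np.polyval(p,v),v,.087) for v in(184,224)]; d=(b-a)[:2];print('tear yaw',np.arctan2(d[1],d[0]))
# roller axis: dark centroid per row at rubber
L=[]
for v in range(193,231):
    x0=int(333.3+(v-190)*.147)-9; r=np.clip(90-G[v,x0:x0+19].max(1),0,None);L.append([(r*np.arange(x0,x0+19)).sum()/r.sum(),v])
L=np.array(L); q=np.polyfit(L[:,1],L[:,0],1);print('axis',q,(L[:,0]-np.polyval(q,L[:,1])).std())
vs=np.arange(170,252,1.); print('prof R,B'); 
P=np.c_[np.polyval(q,vs),vs]; print(np.c_[vs,samp(P,0),samp(P,2)].astype(int).tolist())
a,b=[onz(c,np.polyval(q,v),v,.05) for v in(193,230)]; d=(b-a)[:2];print('roller yaw',np.arctan2(d[1],d[0]))
E
python3 m2.py
```

```text
tear line [-3.69126731e-02  2.46794123e+02] 0.028399388480608724
tear prof [ 44  48  48  48  46  48  58 109 162 180 182 181 183 183 181 181 181 182
 183 184 183 182 183 183 183 186 188 184 180 179 180 187 189 188 189 187
 186 187 185 186 187 184 183 182 184 183 185 186 180 184 183 184 169 114
  55  42  48  50  43  43  45  44]
tear yaw 3.095011875951323
axis [1.96818080e-01 2.94509204e+02] 0.16344168911467838
prof R,B
[[170, 201, 83], [171, 197, 93], [172, 191, 113], [173, 176, 115], [174, 168, 95], [175, 195, 80], [176, 216, 74], [177, 223, 74], [178, 221, 72], [179, 206, 86], [180, 208, 149], [181, 229, 210], [182, 237, 229], [183, 238, 230], [184, 239, 232], [185, 238, 234], [186, 239, 234], [187, 239, 231], [188, 219, 204], [189, 142, 131], [190, 74, 61], [191, 57, 38], [192, 59, 38], [193, 60, 38], [194, 62, 41], [195, 61, 40], [196, 61, 40], [197, 62, 42], [198, 62, 41], [199, 61, 41], [200, 63, 42], [201, 61, 43], [202, 61, 42], [203, 62, 43], [204, 64, 43], [205, 65, 45], [206, 63, 45], [207, 62, 43], [208, 62, 43], [209, 62, 43], [210, 63, 43], [211, 61, 41], [212, 61, 42], [213, 63, 42], [214, 64, 44], [215, 62, 40], [216, 62, 43], [217, 62, 42], [218, 62, 42], [219, 63, 43], [220, 63, 42], [221, 59, 39], [222, 61, 40], [223, 61, 42], [224, 60, 42], [225, 62, 43], [226, 62, 41], [227, 60, 39], [228, 61, 41], [229, 62, 40], [230, 58, 36], [231, 57, 36], [232, 68, 51], [233, 135, 116], [234, 214, 187], [235, 237, 220], [236, 238, 226], [237, 236, 221], [238, 236, 219], [239, 235, 219], [240, 236, 220], [241, 233, 218], [242, 224, 202], [243, 219, 193], [244, 215, 179], [245, 209, 152], [246, 204, 136], [247, 202, 133], [248, 203, 134], [249, 202, 133], [250, 190, 125], [251, 183, 120]]
roller yaw -2.973360275202807
```

```bash
cat > m3.py <<'E'
from h import *
c=np.load('top0.npy',allow_pickle=True).item(); s=np.load('side0.npy',allow_pickle=True).item()
q=[.1968,294.509];p=[-.036913,246.794]
G=c["color"].astype(float)
for v0,v1 in((182,187),(236,241)):
    L=[]
    for v in range(v0,v1):
        x0=int(round(np.polyval(q,v)))-7; r=np.clip(G[v,x0:x0+15,2]-170,0,None);L.append([(r*np.arange(x0,x0+15)).sum()/r.sum(),v])
    m=np.mean(L,0);print('cream px',m,'axis',np.polyval(q,m[1]),onz(c,*m,.048).round(4))
a=onz(c,np.polyval(q,189.1),189.1,.05);b=onz(c,np.polyval(q,233.1),233.1,.05);print('rubber ends',a,b,np.linalg.norm(a-b),'ctr',(a+b)/2)
a=onz(c,np.polyval(p,181.0),181.0,.087);b=onz(c,np.polyval(p,227.2),227.2,.087);t=(a+b)/2;print('tear',a,b,np.linalg.norm(a-b),'ctr',t)
yaw=3.095-np.pi/2
R=np.array([[np.cos(yaw),-np.sin(yaw),0],[np.sin(yaw),np.cos(yaw),0],[0,0,1]])
o=t-R@[-.09,0,.087]; print('origin',o)
L=lambda x,y,z:o+R@[x,y,z]
F={'drive':L(-.075,-.061,.085),'plain':L(-.075,.061,.085),'fdtop':L(-.075,-.061,.117),'fptop':L(-.075,.061,.117),'hinge':L(.105,0,.095)}
for sx in(-.115,.115):
  for sy in(-.108,.108): F[f'w{sx}{sy}']=L(sx,sy,.094)
for k,X in F.items(): print(k,X.round(4),proj(c,X).round(1),proj(s,X).round(1))
vis=cv2.cvtColor(s["color"],cv2.COLOR_RGB2BGR).copy(); v2=cv2.cvtColor(c["color"],cv2.COLOR_RGB2BGR).copy()
F['t1']=a;F['t2']=b;rc=np.array([.494,-.2325,.045])
big=[]
for im,cc,(u0,v0,u1,v1) in((vis,s,(200,140,335,310)),(v2,c,(140,145,365,260))):
    k=4 if im is vis else 2
    k=3
    z=cv2.resize(im[v0:v1,u0:u1],None,fx=k,fy=k,interpolation=2)
    for X in F.values():
        x,y=proj(cc,X); cv2.circle(z,(int((x-u0+.5)*k),int((y-v0+.5)*k)),2,(255,0,255),-1)
    big.append(z)
H=max(z.shape[0] for z in big); W=sum(z.shape[1] for z in big); print(H,W)
cv2.imwrite('pics/chk.png',cv2.resize(big[0],None,fx=1,fy=1)); cv2.imwrite('pics/chk2.png',big[1])
E
python3 m3.py
```

```text
cream px [330.2863334 184.       ] axis 330.72020000000003 [ 0.5601 -0.2207  0.048 ]
cream px [340.17729951 238.        ] axis 341.3474 [ 0.4296 -0.2411  0.048 ]
rubber ends [ 0.54740601 -0.2236063   0.05      ] [ 0.4413246  -0.24162108  0.05      ] 0.10760017661950642 ctr [ 0.49436531 -0.23261369  0.05      ]
tear [ 0.56503433 -0.0062539   0.087     ] [ 0.45853675 -0.00128954  0.087     ] 0.10661322387516535 ctr [ 0.51178554 -0.00377172  0.087     ]
origin [ 5.15977366e-01  8.61306091e-02 -2.77555756e-17]
drive [0.5734 0.0084 0.085 ] [233.8 177.6] [287.8 194.3]
plain [0.4516 0.0141 0.085 ] [231.8 230.4] [247.2 200.8]
fdtop [0.5734 0.0084 0.117 ] [232.6 175.6] [287.9 185.6]
fptop [0.4516 0.0141 0.117 ] [230.5 230.1] [246.6 192.1]
hinge [0.5209 0.191  0.095 ] [152.9 201. ] [255.1 161.4]
w-0.115-0.108 [ 0.6185 -0.0338  0.094 ] [251.6 157.4] [307.2 197.6]
w-0.1150.108 [ 0.4027 -0.0237  0.094 ] [248.3 251.6] [233.1 209.8]
w0.115-0.108 [0.6292 0.196  0.094 ] [151.  153.9] [286.6 155.5]
w0.1150.108 [0.4135 0.206  0.094 ] [146.  248.7] [221.4 164.7]
510 1080
```

View pics/chk.png

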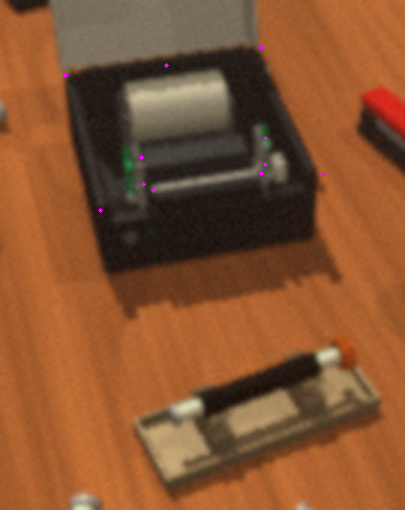

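The side crop shows the projected tear-bar ends (153,190) and (262,174) on the bar. The wall corners and fork positions agree to 1–2 real pixels, so the printer pose holds. Next, the approach above the roller.

```bash
cat > go.py <<'E'
import sys
from h import *
from scipy.spatial.transform import Rotation as Ro
s=env.get_state(); v=[float(a) for a in sys.argv[1:]]
R0=Ro.from_euler('xyz',s["orientation"]); R1=Ro.from_euler('xyz',v[3:6])
print('t',s['clock'],'pos',np.round(s['tool_pos'],4),'rpy',np.round(s['orientation'],3),'q',np.round(s['qpos'],2))
print('shift',R0.inv().apply(np.array(v[:3])-s['tool_pos']).round(4),'rot',(R0.inv()*R1).as_rotvec().round(4))
E
python3 go.py .494 -.232 .15 3.14159 0 -2.98;python3 go.py .494 -.232 .15 3.14159 0 -2.98|tail -1; python3 go.py .32 .0 .21 3.14159 0 -2.98|tail -1
```

```text
t 0.1 pos [0.1919 0.5149 0.2306] rpy [-3.14  -0.     2.785] q [ 1.08  0.33 -0.19  1.05  0.    1.44]
shift [-0.544  -0.5942  0.0814] rot [-0.0014 -0.0006 -0.5184]
shift [-0.544  -0.5942  0.0814] rot [-0.0014 -0.0006 -0.5184]
shift [-0.2999 -0.4377  0.0212] rot [-0.0014 -0.0006 -0.5184]
```

The rows are not in the units I measure in: shifts go in shares of 800 mm and turns go in shares of pi/2 rad. I convert before sending: -0.594 m is -0.7425, -0.544 m is -0.68, -0.518 rad is -0.3298.

Emit:
drive_tool(commands="1 -0.375 -0.5475 0.025 0 0 -0.3298;1 -0.375 -0.5475 0.025 0 0 -0.3298;1 -0.375 -0.5475 0.025 0 0 -0.3298;1 -0.375 -0.5475 0.025 0 0 -0.3298;1 -0.375 -0.5475 0.025 0 0 -0.3298;1 -0.375 -0.5475 0.025 0 0 -0.3298;1 -0.375 -0.5475 0.025 0 0 -0.3298;1 -0.375 -0.5475 0.025 0 0 -0.3298;1 -0.375 -0.5475 0.025 0 0 -0.3298;1 -0.68 -0.7425 0.1 0 0 -0.3298;1 -0.68 -0.7425 0.1 0 0 -0.3298;1 -0.68 -0.7425 0.1 0 0 -0.3298;1 -0.68 -0.7425 0.1 0 0 -0.3298;1 -0.68 -0.7425 0.1 0 0 -0.3298;1 -0.68 -0.7425 0.1 0 0 -0.3298;1 -0.68 -0.7425 0.1 0 0 -0.3298;1 -0.68 -0.7425 0.1 0 0 -0.3298;1 -0.68 -0.7425 0.1 0 0 -0.3298;1 -0.68 -0.7425 0.1 0 0 -0.3298;1 -0.68 -0.7425 0.1 0 0 -0.3298")

```text
clock: 2.1
tool_pos: [0.4935, -0.23, 0.1511]
orientation: [3.14, -0.001, -2.98]
ft_force: [-0.8, -0.1, -0.1]
gripper_width: 1.001
gripper_force: 0.0
```

```bash
python3 go.py .494 -.232 .033 3.14159 0 -2.98
```

```text
t 2.1 pos [ 0.4935 -0.23    0.1511] rpy [ 3.14e+00 -1.00e-03 -2.98e+00] q [-0.57  0.38 -0.33  0.86  0.   -0.73]
shift [-0.0003 -0.0021  0.1181] rot [ 0.0011 -0.001   0.0003]
```

In the tool's units: 0.118 m is 0.1475, 0.11 m is 0.1375.

Emit:
drive_tool(commands="1 0 0 0.05 0 0 0;1 0 0 0.1 0 0 0;1 0 0 0.125 0 0 0;1 0 0 0.1375 0 0 0;1 0 0 0.1475 0 0 0;1 0 0 0.1475 0 0 0;0.5 0 0 0.1475 0 0 0;0.3 0 0 0.1475 0 0 0;0.15 0 0 0.1475 0 0 0;0.1 0 0 0.1475 0 0 0;0.1 0 0 0.1475 0 0 0;0.1 0 0 0.1475 0 0 0;0.1 0 0 0.1475 0 0 0", grip_force=40)

```text
clock: 3.4
tool_pos: [0.4946, -0.2312, 0.0339]
orientation: [-3.141, 0.001, -2.981]
ft_force: [-1.3, 2.0, 6.4]
gripper_width: 0.24
gripper_force: 39.0
```

In the tool's units: -0.16 m is -0.2, -0.12 m is -0.15.

Emit:
drive_tool(commands="0.1 0 0 -0.0125 0 0 0;0.1 0 0 -0.0375 0 0 0;0.1 0 0 -0.0875 0 0 0;0.1 0 0 -0.15 0 0 0;0.1 0 0 -0.2 0 0 0;0.1 0 0 -0.2 0 0 0;0.1 0 0 -0.2 0 0 0")

```text
clock: 4.1
tool_pos: [0.4948, -0.2316, 0.1944]
orientation: [-3.14, 0.002, -2.98]
ft_force: [-0.3, -0.1, -1.0]
gripper_width: 0.24
gripper_force: 39.4
```

```bash
python3 - <<'E'
from h import *
big=[]
for n in("top","side"):
    c=cam(n); np.save(n+'1.npy',c,allow_pickle=True)
    u,v=proj(c,[.494,-.232,.2]);u,v=int(u),int(v);x0=max(u-65,0);y0=max(v-65,0)
    print(n,x0,y0); big.append(cv2.resize(c["color"][y0:y0+130,x0:x0+130,::-1],(390,390),interpolation=2))
cv2.imwrite('pics/held.png',np.hstack(big))
E
python3 go.py .5125 .011 .2 3.14159 0 3.095
```

```text
top 282 141
side 222 157
t 4.2 pos [ 0.4933 -0.2306  0.192 ] rpy [ 3.14e+00 -2.00e-03 -2.98e+00] q [-0.57  0.35 -0.27  0.96 -0.   -0.73]
shift [-0.0577  0.2354 -0.0077] rot [ 0.0015 -0.0022  0.2078]
```

View pics/held.png

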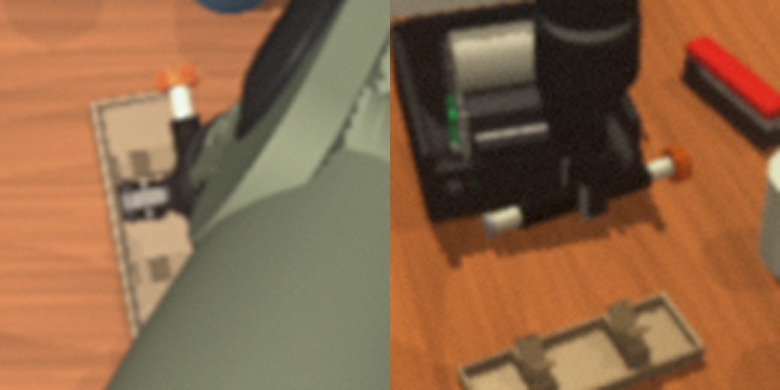

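The held crop shows the roller level in the fingers: gear end with orange at side (318,211), plain cream end at (258,230), tray empty. Next I measure the grip offset along the roller.

```bash
python3 - <<'E'
from h import *
from scipy.ndimage import map_coordinates as mc
c=np.load('side1.npy',allow_pickle=True).item();G=c["color"].astype(float)
T=np.array([.4946,-.2315,.1935]);yw=-2.98;d=np.array([np.cos(yw),np.sin(yw),0])
ax=T+[0,0,.0115]
ys=np.arange(-.1,.1,.002)
for dz in(-.004,0,.004):
    P=np.array([proj(c,ax+[0,0,dz]+d*y) for y in ys]); r=[mc(G[...,k],[P[:,1],P[:,0]],order=1) for k in(0,2)]
    print(dz,[(int(round(y*1000)),int(a),int(b)) for y,a,b in zip(ys,*r) if abs(y)>.044])
E
```

```text
-0.004 [(-100, 178, 53), (-98, 177, 49), (-96, 175, 47), (-94, 170, 42), (-92, 162, 34), (-90, 156, 28), (-88, 155, 25), (-86, 154, 23), (-84, 151, 23), (-82, 143, 22), (-80, 133, 27), (-78, 128, 41), (-76, 126, 65), (-74, 132, 82), (-72, 138, 92), (-70, 143, 98), (-68, 147, 101), (-66, 149, 101), (-64, 150, 101), (-62, 150, 103), (-60, 143, 97), (-58, 121, 79), (-56, 92, 55), (-54, 59, 30), (-52, 43, 20), (-50, 36, 16), (-48, 33, 13), (-46, 28, 8), (44, 28, 11), (46, 29, 13), (48, 30, 12), (50, 34, 16), (52, 34, 17), (54, 50, 30), (56, 80, 54), (58, 107, 73), (60, 123, 84), (62, 129, 88), (64, 131, 89), (66, 131, 90), (68, 130, 90), (70, 130, 89), (72, 130, 89), (74, 126, 88), (76, 119, 85), (78, 107, 80), (80, 97, 74), (82, 95, 69), (84, 94, 62), (86, 101, 47), (88, 108, 36), (90, 110, 30), (92, 110, 29), (94, 110, 29), (96, 110, 31), (98, 108, 30)]
0 [(-100, 178, 53), (-98, 177, 51), (-96, 177, 49), (-94, 175, 46), (-92, 170, 40), (-90, 166, 32), (-88, 163, 26), (-86, 163, 23), (-84, 163, 23), (-82, 155, 21), (-80, 146, 24), (-78, 138, 34), (-76, 138, 62), (-74, 152, 92), (-72, 16
[... 826 characters left out ...]
78, 159, 23), (-76, 150, 46), (-74, 158, 82), (-72, 178, 120), (-70, 198, 147), (-68, 206, 158), (-66, 211, 165), (-64, 214, 168), (-62, 215, 171), (-60, 212, 166), (-58, 204, 159), (-56, 186, 144), (-54, 149, 112), (-52, 98, 71), (-50, 60, 40), (-48, 40, 24), (-46, 38, 21), (44, 32, 16), (46, 32, 15), (48, 32, 15), (50, 33, 16), (52, 34, 18), (54, 43, 25), (56, 81, 55), (58, 133, 97), (60, 176, 130), (62, 197, 147), (64, 198, 149), (66, 197, 148), (68, 199, 150), (70, 202, 153), (72, 200, 151), (74, 198, 150), (76, 191, 142), (78, 174, 133), (80, 153, 120), (82, 133, 107), (84, 112, 88), (86, 101, 66), (88, 104, 48), (90, 107, 35), (92, 109, 31), (94, 109, 31), (96, 108, 29), (98, 109, 31)]
```

In the tool's units: 0.236 m is 0.295, 0.232 m is 0.29, 0.208 rad is 0.1324.

Emit:
drive_tool(commands="0.1 -0.0188 0.05 -0.01 0 0 0.0318;0.1 -0.0375 0.1 -0.01 0 0 0.0637;0.1 -0.05 0.15 -0.01 0 0 0.0955;0.1 -0.0563 0.2 -0.01 0 0 0.1146;0.1 -0.0625 0.2438 -0.01 0 0 0.1324;0.1 -0.0675 0.275 -0.01 0 0 0.1324;0.1 -0.0713 0.29 -0.01 0 0 0.1324;0.1 -0.0725 0.295 -0.01 0 0 0.1324;0.1 -0.0725 0.295 -0.01 0 0 0.1324;0.1 -0.0725 0.295 -0.01 0 0 0.1324;0.1 -0.0725 0.295 -0.01 0 0 0.1324;0.1 -0.0725 0.295 -0.01 0 0 0.1324;0.1 -0.0725 0.295 -0.01 0 0 0.1324")

```text
clock: 5.5
tool_pos: [0.5138, 0.0104, 0.2013]
orientation: [-3.142, 0.0, 3.094]
ft_force: [-0.2, -0.3, -1.6]
gripper_width: 0.238
gripper_force: 39.5
```

```bash
python3 go.py .5122 .0113 .132 3.14159 0 3.095
```

```text
t 5.5 pos [0.5138 0.0104 0.2013] rpy [-3.142  0.     3.094] q [-0.12  0.28 -0.33  0.95 -0.   -0.08]
shift [0.0016 0.0008 0.0693] rot [-0.0001  0.0001 -0.0013]
```

In the tool's units: 0.069 m is 0.0863, 0.06 m is 0.075.

Emit:
drive_tool(commands="0.1 0.0013 0.0013 0.025 0 0 0;0.1 0.0013 0.0013 0.05 0 0 0;0.1 0.0013 0.0013 0.075 0 0 0;0.1 0.0013 0.0013 0.0863 0 0 0;0.1 0.0013 0.0013 0.0863 0 0 0;0.1 0.0013 0.0013 0.0863 0 0 0;0.1 0.0013 0.0013 0.0863 0 0 0")

```text
clock: 6.2
tool_pos: [0.5137, 0.0119, 0.1333]
orientation: [-3.141, 0.002, 3.095]
ft_force: [0.1, -0.3, -1.6]
gripper_width: 0.244
gripper_force: 39.5
```

```bash
python3 - <<'E'
from h import *
big=[]
for n in("top","side"):
    c=cam(n); np.save(n+'2.npy',c,allow_pickle=True)
    u,v=proj(c,[.513,.011,.12]);u,v=int(u),int(v);x0=max(u-45,0);y0=max(v-45,0)
    print(n,x0,y0); big.append(cv2.resize(c["color"][y0:y0+90,x0:x0+80,::-1],(400,450),interpolation=2))
cv2.imwrite('pics/over.png',np.hstack(big))
E
python3 go.py .5122 .0113 .0915 3.14159 0 3.095
```

```text
top 186 157
side 222 143
t 6.3 pos [0.5135 0.012  0.1332] rpy [-3.141e+00  2.000e-03  3.095e+00] q [-0.12  0.35 -0.43  0.79 -0.   -0.07]
shift [ 0.0013 -0.0007  0.0417] rot [-0.0001  0.0017 -0.0002]
```

View pics/over.png

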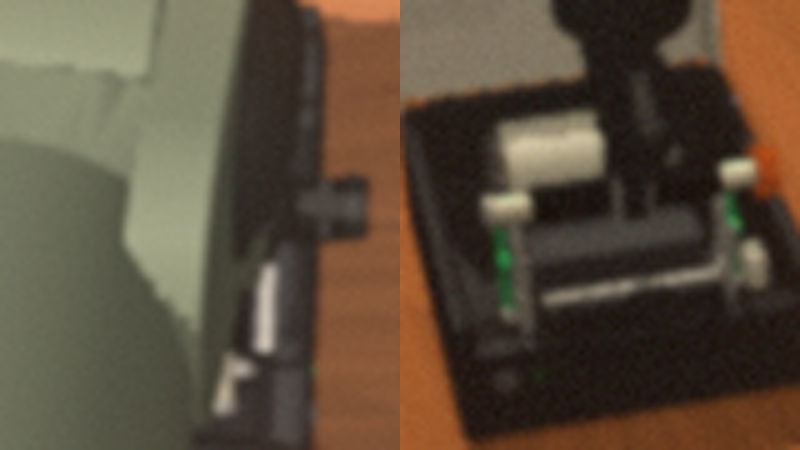

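The side crop shows each bushing directly above its fork: plain bushing at crop (508,205) over the fork at (521,250), and gear bushing at (738,172) over its fork at (728,230). Orange gear is on the drive-gear side. I'll lower gently.

In the tool's units: 0.034 m is 0.0425, 0.032 m is 0.04.

Emit:
drive_tool(commands="0.1 0.0013 0 0.01 0 0 0;0.1 0.0013 0 0.0175 0 0 0;0.1 0.0013 0 0.025 0 0 0;0.1 0.0013 0 0.0313 0 0 0;0.1 0.0013 0 0.0363 0 0 0;0.1 0.0013 0 0.04 0 0 0;0.1 0.0013 0 0.0425 0 0 0;0.1 0.0013 0 0.0425 0 0 0")

```text
clock: 7.1
tool_pos: [0.5127, 0.0152, 0.0985]
orientation: [3.134, 0.002, 3.097]
ft_force: [2.3, 10.2, -0.3]
gripper_width: 0.237
gripper_force: 39.7
```

In the tool's units: 0.005 m is 0.0063, -0.004 m is -0.005.

Emit:
drive_tool(commands="0.1 0 0.0025 -0.005 0 0 0;0.1 0 0.005 -0.005 0 0 0;0.1 0 0.0063 -0.005 0 0 0;0.1 0 0.0063 -0.005 0 0 0;0.1 0 0.0063 -0.0025 0 0 0;0.1 0 0.0063 0 0 0 0;0.1 0 0.0063 0 0 0 0")

```text
clock: 7.8
tool_pos: [0.5117, 0.017, 0.0978]
orientation: [-3.142, -0.001, 3.095]
ft_force: [-0.2, 0.3, -1.9]
gripper_width: 0.237
gripper_force: 39.6
```

In the tool's units: 0.004 m is 0.005, 0.001 m is 0.0013.

Emit:
drive_tool(commands="0.1 0 0 0.0013 0 0 0;0.1 0 0 0.0025 0 0 0;0.1 0 0 0.0038 0 0 0;0.1 0 0 0.005 0 0 0;0.1 0 0 0.005 0 0 0")

```text
clock: 8.3
tool_pos: [0.5119, 0.0171, 0.0941]
orientation: [3.142, -0.0, 3.095]
ft_force: [0.0, -0.6, -1.2]
gripper_width: 0.24
gripper_force: 39.6
```

In the tool's units: 0.003 m is 0.0038, 0.002 m is 0.0025.

Emit:
drive_tool(commands="0.1 0 0 0.0013 0 0 0;0.1 0 0 0.0025 0 0 0;0.1 0 0 0.0038 0 0 0;0.1 0 0 0.0038 0 0 0")

```text
clock: 8.7
tool_pos: [0.5132, 0.0159, 0.0923]
orientation: [-3.139, 0.003, 3.094]
ft_force: [-0.7, -4.0, 5.0]
gripper_width: 0.241
gripper_force: 40.4
```

Contact with both noses (5 N up, axis near 0.103). Release gently, go up and close the fingers.

In the tool's units: -0.07 m is -0.0875, -0.05 m is -0.0625.

Emit:
drive_tool(commands="0.28 0 0 0 0 0 0;0.32 0 0 0 0 0 0;0.45 0 0 0 0 0 0;0.6 0 0 0 0 0 0;0.6 0 0 0 0 0 0;0.6 0 0 0 0 0 0;0.6 0 0 -0.025 0 0 0;0.6 0 0 -0.0625 0 0 0;0.6 0 0 -0.0875 0 0 0;0 0 0 -0.0875 0 0 0;0 0 0 -0.0875 0 0 0;0 0 0 -0.0875 0 0 0;0 0 0 -0.0875 0 0 0;0 0 0 -0.0875 0 0 0")

```text
clock: 10.1
tool_pos: [0.5114, 0.0172, 0.1604]
orientation: [3.141, -0.002, 3.095]
ft_force: [0.6, -0.3, 0.8]
gripper_width: -0.001
gripper_force: 0.0
```

```bash
python3 - <<'E'
from h import *
big=[]
for n in("top","side"):
    c=cam(n); np.save(n+'3.npy',c,allow_pickle=True)
    u,v=proj(c,[.513,.011,.1]);u,v=int(u),int(v);x0=max(u-40,0);y0=max(v-45,0)
    print(n,x0,y0); big.append(cv2.resize(c["color"][y0:y0+90,x0:x0+80,::-1],(400,450),interpolation=2))
cv2.imwrite('pics/rest.png',np.hstack(big))
E
python3 go.py .5122 .016 .12 3.14159 0 3.095
```

```text
top 192 158
side 227 148
t 10.2 pos [0.5117 0.0172 0.1607] rpy [ 3.142e+00 -1.000e-03  3.095e+00] q [-0.11  0.32 -0.4   0.86  0.   -0.06]
shift [-0.0006 -0.0011  0.0407] rot [ 0.0001 -0.0011 -0.0002]
```

View pics/rest.png

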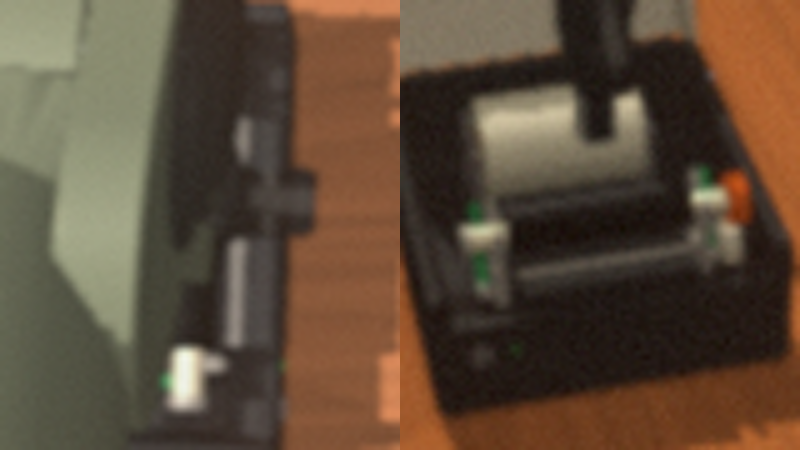

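The rest crop shows the roller lying level in both forks on the noses: cream bushings at (483,238) and (710,198), orange gear beside the white drive gear. Press in the middle.

In the tool's units: 0.052 m is 0.065, 0.05 m is 0.0625.

Emit:
drive_tool(commands="0 -0.0013 -0.0025 0.025 0 0 0;0 -0.0013 -0.0025 0.0475 0 0 0;0 -0.0013 -0.0025 0.0538 0 0 0;0 -0.0013 -0.0025 0.0575 0 0 0;0 -0.0013 -0.0025 0.06 0 0 0;0 -0.0013 -0.0025 0.0625 0 0 0;0 -0.0013 -0.0025 0.065 0 0 0;0 -0.0013 -0.0025 0.065 0 0 0", grip_force=40)

```text
clock: 11.0
tool_pos: [0.515, 0.0147, 0.1116]
orientation: [-3.141, 0.005, 3.095]
ft_force: [-0.1, 0.1, 8.3]
gripper_width: 0.003
gripper_force: 3.9
```

In the tool's units: 0.01 m is 0.0125, 0.005 m is 0.0063.

Emit:
drive_tool(commands="0 0 0 0.0013 0 0 0;0 0 0 0.0025 0 0 0;0 0 0 0.0038 0 0 0;0 0 0 0.005 0 0 0;0 0 0 0.0063 0 0 0;0 0 0 0.0075 0 0 0;0 0 0 0.0088 0 0 0;0 0 0 0.01 0 0 0;0 0 0 0.0113 0 0 0;0 0 0 0.0125 0 0 0;0 0 0 0.0125 0 0 0")

```text
clock: 12.1
tool_pos: [0.5149, 0.0149, 0.1016]
orientation: [-3.141, 0.005, 3.095]
ft_force: [-0.4, 0.1, 12.2]
gripper_width: 0.002
gripper_force: 6.4
```

In the tool's units: 0.009 m is 0.0113, 0.005 m is 0.0063.

Emit:
drive_tool(commands="0 0 0 0.0013 0 0 0;0 0 0 0.0025 0 0 0;0 0 0 0.0038 0 0 0;0 0 0 0.005 0 0 0;0 0 0 0.0063 0 0 0;0 0 0 0.0075 0 0 0;0 0 0 0.0088 0 0 0;0 0 0 0.01 0 0 0;0 0 0 0.0113 0 0 0;0 0 0 0.0113 0 0 0")

```text
clock: 13.1
tool_pos: [0.5132, 0.0151, 0.0949]
orientation: [-3.141, 0.002, 3.095]
ft_force: [-14.2, 1.7, 44.3]
gripper_width: 0.0
gripper_force: 22.4
```

In the tool's units: 0.04 m is 0.05, 0.02 m is 0.025.

Emit:
drive_tool(commands="0 0 0 -0.0125 0 0 0;0 0 0 -0.0188 0 0 0;0 0.025 0 -0.0188 0 0 0;0 0.05 0 -0.0188 0 0 0;0 0.05 0 -0.0188 0 0 0;0 0.05 0 -0.0113 0 0 0;0 0.05 0 -0.0075 0 0 0;0 0.05 0 -0.0038 0 0 0;0 0.05 0 -0.0013 0 0 0;0 0.05 0 -0.0013 0 0 0")

```text
clock: 14.1
tool_pos: [0.4741, 0.0168, 0.0948]
orientation: [-3.141, 0.002, 3.095]
ft_force: [-12.6, 0.7, 42.7]
gripper_width: 0.001
gripper_force: 21.2
```

In the tool's units: -0.08 m is -0.1, -0.04 m is -0.05.

Emit:
drive_tool(commands="0 0 0 -0.0113 0 0 0;0 0 0 -0.0175 0 0 0;0 -0.05 0 -0.0175 0 0 0;0 -0.1 0 -0.0175 0 0 0;0 -0.1 0 -0.0175 0 0 0;0 -0.1 0 -0.0113 0 0 0;0 -0.1 0 -0.0075 0 0 0;0 -0.1 0 -0.0038 0 0 0;0 -0.1 0 0 0 0 0;0 -0.1 0 0 0 0 0")

```text
clock: 15.1
tool_pos: [0.5519, 0.0132, 0.095]
orientation: [-3.141, 0.001, 3.095]
ft_force: [-11.4, 1.1, 32.0]
gripper_width: -0.001
gripper_force: 16.2
```

In the tool's units: -0.28 m is -0.35, -0.27 m is -0.3375.

Emit:
drive_tool(commands="0 0.025 0 -0.0375 0 0 0;0 0.05 0 -0.1 0 0 0;0 0.0625 0 -0.1625 0 0 0;0 0.0625 0 -0.225 0 0 0;0 0.0625 0 -0.2875 0 0 0;0 0.0625 0 -0.3375 0 0 0;0 0.0625 0 -0.35 0 0 0;0 0.0625 0 -0.35 0 0 0;0 0.0625 0 -0.35 0 0 0;0 0.0625 0 -0.35 0 0 0")

```text
clock: 16.1
tool_pos: [0.5018, 0.0156, 0.369]
orientation: [3.141, -0.004, 3.095]
ft_force: [-0.2, 0.4, -0.9]
gripper_width: -0.006
gripper_force: 0.0
```

```bash
python3 - <<'E'
from h import *
c=np.load('top0.npy',allow_pickle=True).item();s=np.load('side0.npy',allow_pickle=True).item()
yaw=3.095-np.pi/2;R=np.array([[np.cos(yaw),-np.sin(yaw),0],[np.sin(yaw),np.cos(yaw),0],[0,0,1]]);o=np.array([.516,.088,0])
for a in(1.7,1.75,1.8,1.85,1.9):
    f=lambda h,w:o+R@[.105-(220*np.cos(a)-h*np.sin(a))/1000,w,.095+(220*np.sin(a)+h*np.cos(a))/1000]
    print(a,f(55,0).round(3),[proj(c,f(h,w)).round(0).tolist() for h in(0,55) for w in(-.108,.108)],[proj(s,f(h,w)).round(0).tolist() for h in(0,55) for w in(-.108,.108)])
print(c["color"][190,45:95,:].min(1))
n=cam("side"); cv2.imwrite('pics/home.png',np.hstack([cv2.resize(n["color"][145:235,210:320,::-1],(660,540),interpolation=2)]))
E
python3 go.py .515 .36 .38 3.14159 0 3.095
```

```text
1.7 [0.525 0.276 0.306] [[105.0, 129.0], [98.0, 252.0], [76.0, 129.0], [68.0, 251.0]] [[285.0, 90.0], [213.0, 98.0], [281.0, 85.0], [211.0, 92.0]]
1.75 [0.525 0.286 0.302] [[100.0, 129.0], [92.0, 251.0], [71.0, 130.0], [63.0, 250.0]] [[284.0, 89.0], [213.0, 97.0], [280.0, 85.0], [211.0, 92.0]]
1.8 [0.526 0.296 0.297] [[94.0, 130.0], [86.0, 251.0], [67.0, 130.0], [59.0, 250.0]] [[284.0, 88.0], [212.0, 96.0], [279.0, 85.0], [211.0, 92.0]]
1.85 [0.526 0.306 0.291] [[89.0, 130.0], [81.0, 251.0], [63.0, 131.0], [54.0, 250.0]] [[283.0, 88.0], [212.0, 95.0], [278.0, 85.0], [210.0, 93.0]]
1.9 [0.527 0.316 0.285] [[83.0, 130.0], [76.0, 251.0], [59.0, 131.0], [51.0, 250.0]] [[282.0, 87.0], [212.0, 95.0], [278.0, 86.0], [210.0, 93.0]]
[ 92  91  91  93  91  94  92  92  90  95 140 205 229 228 227 227 226 226
 224 225 226 227 226 227 226 227 227 225 227 226 227 227 227 227 227 206
 158  97  60  52  54  54  51  51  55  54  55  53  56  61]
t 16.15 pos [0.5019 0.0156 0.3691] rpy [ 3.141 -0.004  3.095] q [-0.12  0.18 -0.03  1.36 -0.   -0.07]
shift [ 0.0031  0.3446 -0.0108] rot [ 0.0003 -0.004  -0.0003]
```

View pics/home.png

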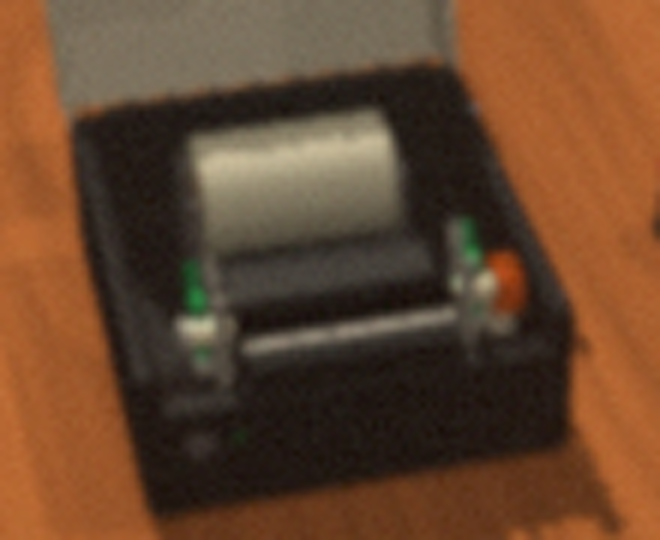

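The home crop shows both cream bushings (200,328) and (478,285) down at fork bottoms with green jaws over them, and the orange gear at (508,282) on the drive side. The cover angle comes out at about 1.88 rad. Next, over the cover and behind it.

In the tool's units: 0.35 m is 0.4375, -0.005 m is -0.0063.

Emit:
drive_tool(commands="0 -0.0063 0.0563 -0.0138 0 0 0;0 -0.0063 0.1125 -0.0138 0 0 0;0 -0.0063 0.1688 -0.0138 0 0 0;0 -0.0063 0.225 -0.0138 0 0 0;0 -0.0063 0.2813 -0.0138 0 0 0;0 -0.0063 0.3375 -0.0138 0 0 0;0 -0.0063 0.3938 -0.0138 0 0 0;0 -0.0063 0.4375 -0.0138 0 0 0;0 -0.0063 0.4375 -0.0138 0 0 0;0 -0.0063 0.4375 -0.0138 0 0 0;0 -0.0063 0.4375 0.0375 0 0 0;0 -0.0063 0.4375 0.0875 0 0 0;0 -0.0063 0.4375 0.125 0 0 0;0 -0.0063 0.4375 0.1488 0 0 0;0 -0.0063 0.4375 0.1488 0 0 0;0 -0.0063 0.4375 0.1488 0 0 0")

```text
clock: 17.75
tool_pos: [0.5245, 0.3637, 0.2527]
orientation: [-3.141, -0.0, 3.093]
ft_force: [0.5, -0.5, 0.6]
gripper_width: -0.003
gripper_force: 0.0
```

```bash
python3 go.py .515 .262 .285 3.14159 0 3.095; python3 - <<'E'
from h import *
s=env.get_state();p=s['tool_pos'];print(s['ft_force'])
for a,y,z in[(1.88,.328,.25),(1.7,.292,.27),(1.57,.262,.285),(1.4,.2275,.301),(1.2,.1865,.301),(1.0,.1455,.293),(.8,.1075,.277),(.6,.0735,.253),(.4,.0445,.224),(.2,.0225,.1886),(0,.0075,.148)]:
    print(a,round(y-p[1],3),round(p[2]-z,3))
E
```

```text
t 17.75 pos [0.5245 0.3637 0.2527] rpy [-3.141 -0.     3.093] q [ 0.49  0.48  0.1   1.19 -0.    0.54]
shift [ 0.0046 -0.1021 -0.0322] rot [-0.0004 -0.0003 -0.0017]
[ 0.54305799 -0.46519542  0.59382668]
1.88 -0.036 0.003
1.7 -0.072 -0.017
1.57 -0.102 -0.032
1.4 -0.136 -0.048
1.2 -0.177 -0.048
1.0 -0.218 -0.04
0.8 -0.256 -0.024
0.6 -0.29 -0.0
0.4 -0.319 0.029
0.2 -0.341 0.064
0 -0.356 0.105
```

In the tool's units: -0.177 m is -0.2213, -0.136 m is -0.17.

Emit:
drive_tool(commands="0 0 -0.025 0 0 0 0;0 0 -0.045 0.0025 0 0 0;0 0 -0.0563 -0.0038 0 0 0;0 0 -0.0675 -0.01 0 0 0;0 0 -0.0788 -0.0163 0 0 0;0 0 -0.09 -0.0213 0 0 0;0 0 -0.1025 -0.0275 0 0 0;0 0 -0.115 -0.0338 0 0 0;0 0 -0.1275 -0.04 0 0 0;0 0 -0.1425 -0.0475 0 0 0;0 0 -0.1563 -0.0538 0 0 0;0 0 -0.17 -0.06 0 0 0;0 0 -0.1875 -0.06 0 0 0;0 0 -0.205 -0.06 0 0 0;0 0 -0.2213 -0.06 0 0 0;0 0 -0.2213 -0.06 0 0 0;0 0 -0.2213 -0.06 0 0 0")

```text
clock: 19.45
tool_pos: [0.5158, 0.1874, 0.3]
orientation: [-3.141, -0.001, 3.094]
ft_force: [-0.1, 1.2, -0.2]
gripper_width: -0.004
gripper_force: 0.0
```

```bash
python3 - <<'E'
from h import *
n=cam("side"); cv2.imwrite('pics/cov.png',cv2.resize(n["color"][40:240,150:380,::-1],(690,600)))
E
python3 go.py .51 .1455 .293 3.14159 0 3.095
```

```text
t 19.5 pos [0.5159 0.1878 0.3   ] rpy [-3.141e+00 -1.000e-03  3.094e+00] q [ 0.21  0.29 -0.07  1.21 -0.    0.26]
shift [ 0.0038 -0.0425  0.007 ] rot [-0.0005 -0.0007 -0.0006]
```

View pics/cov.png

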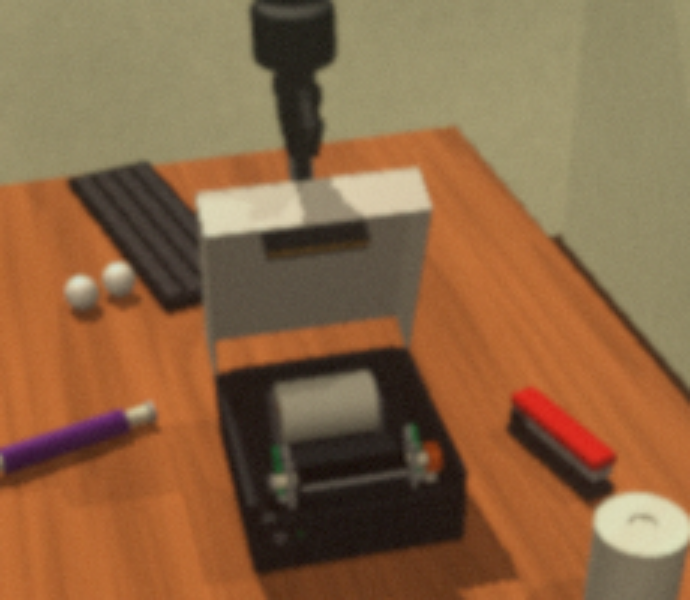

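The picture shows the finger behind the cover, which is turning forward; the roller is seated. Continue closing.

In the tool's units: -0.175 m is -0.2188, -0.164 m is -0.205.

Emit:
drive_tool(commands="0 0 -0.0175 0.0025 0 0 0;0 0 -0.035 0.0063 0 0 0;0 0 -0.0513 0.01 0 0 0;0 0 -0.0675 0.0163 0 0 0;0 0 -0.0838 0.0225 0 0 0;0 0 -0.0988 0.03 0 0 0;0 0 -0.1138 0.04 0 0 0;0 0 -0.1275 0.05 0 0 0;0 0 -0.1413 0.06 0 0 0;0 0 -0.1538 0.0713 0 0 0;0 0 -0.1663 0.0838 0 0 0;0 0 -0.1775 0.0963 0 0 0;0 0 -0.1875 0.11 0 0 0;0 0 -0.1963 0.125 0 0 0;0 0 -0.205 0.14 0 0 0;0 0 -0.21 0.1525 0 0 0;0 0 -0.215 0.165 0 0 0;0 0 -0.2188 0.175 0 0 0;0 0 -0.2188 0.175 0 0 0")

```text
clock: 21.4
tool_pos: [0.507, 0.0132, 0.159]
orientation: [3.141, -0.002, 3.095]
ft_force: [0.3, -0.7, 0.6]
gripper_width: 0.001
gripper_force: 0.0
```

In the tool's units: 0.012 m is 0.015, -0.002 m is -0.0025.

Emit:
drive_tool(commands="0 0 -0.0013 0.0038 0 0 0;0 0 -0.0025 0.0075 0 0 0;0 0 -0.0038 0.0113 0 0 0;0 0 -0.0038 0.0138 0 0 0;0 0 -0.0038 0.015 0 0 0;0 0 -0.0038 0.015 0 0 0")

```text
clock: 22.0
tool_pos: [0.5079, 0.0102, 0.1499]
orientation: [-3.141, 0.001, 3.095]
ft_force: [-4.4, -0.0, 14.0]
gripper_width: -0.003
gripper_force: 6.5
```

In the tool's units: 0.16 m is 0.2, 0.003 m is 0.0038.

Emit:
drive_tool(commands="0 0 0 0.0025 0 0 0;0 0 0 0.0038 0 0 0;0 0 0 0.0038 0 0 0;0 0 0 -0.0063 0 0 0;0 0 0 -0.05 0 0 0;0 0 0 -0.1 0 0 0;0 -0.0125 0.025 -0.15 0 0 0;0 -0.0125 0.0625 -0.1875 0 0 0;0 -0.0125 0.1125 -0.1875 0 0 0;0 -0.0125 0.1625 -0.1875 0 0 0;0 -0.0125 0.2 -0.1875 0 0 0;0 -0.0125 0.2 -0.1875 0 0 0")

```text
clock: 23.2
tool_pos: [0.525, 0.173, 0.2981]
orientation: [3.14, 0.0, 3.1]
ft_force: [-0.4, 0.4, 0.0]
gripper_width: -0.002
gripper_force: 0.0
```

```bash
python3 - <<'E'
from h import *
n=cam("side"); cv2.imwrite('pics/end.png',cv2.resize(n["color"][100:310,130:410,::-1],(800,600)))
E
```

```text
(no output)
```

View pics/end.png

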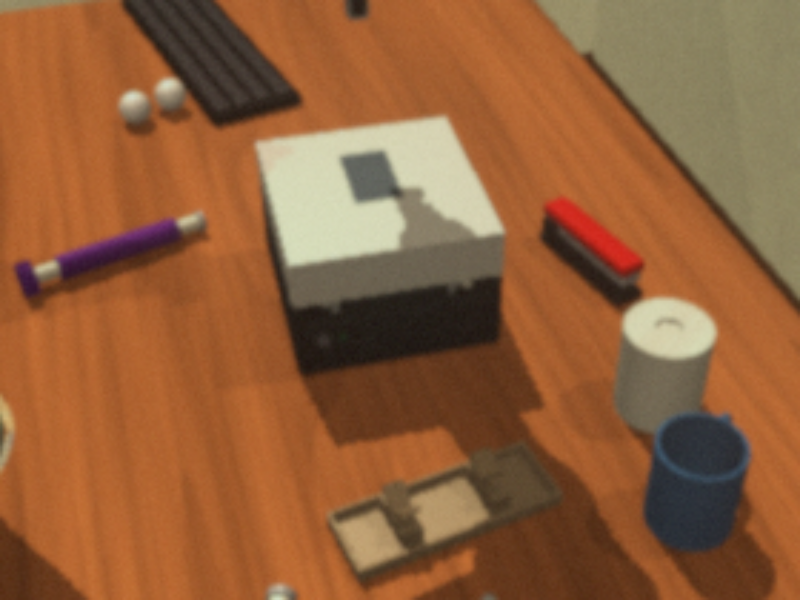

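The picture shows the cover fully closed (front edge from (290,270) to (500,235)). The mug, label roll and stapler have not moved, and the arm is clear.

```bash
python3 -c "
from workcell import env
print(env.job_done())"
```

```text
the job is handed in; nothing more can be done
None
```

The roller is pressed home in both forks with its orange gear on the drive-gear side and the cover is fully closed; the mug, label roll and stapler were left alone, and I handed the job in at about 23 s (no verdict came back).

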